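# Take a locked edge-to-block measurement with a spring-return ruler

### The arm

A 6-joint arm with a two-finger parallel gripper is mounted at the origin on the work surface. World frame = base frame: x ahead of the robot, y to its left, z up, the work surface at z = 0. Lengths are in m, angles in degrees, forces in N, time in s.
With the tool pointing down it reaches from about 0.25 to 0.85 m from the base axis. Payload 12.5 kg.
Tool frame: the origin (TCP) lies on the mounting face of the last link; the fingertips stand 186 mm ahead of it and the grasp point (between the pads) lies 167 mm ahead of it; z points along the fingers, y is the line along which they close (so a half turn about z gives the same grasp; the last joint's range is limited). The gripper opens to 93 mm and grips with 3 to 60 N. Pads are 15 mm wide; open, the fingers measure 128 mm over their backs; the gripper's body (75 mm by 188 mm) begins 65 mm behind the grasp point.
Start: joints at [-4.847, 20.094, 94.641, -0, 65.266, -4.847], TCP at [0.55, 0, 0.405] pointing down, gripper open.
Joint ranges: [-157.81, 157.81], [-45, 120.19], [0.68, 151.7], [-89.99, 269.99], [4.06, 180], [-164.3, 164.3]. Speed limits (degrees/s): [127.2, 127.2, 159.86, 180, 180, 180].

### API

Orientations are given as a 3x3 rotation matrix whose columns are the frame's x, y, z axes.
In Python, from station import * gives the robot as it stands. The module is installed in compiled form; this text tells all that it offers.
- The arm moves only by the shell command python3 -m creep 'ROWS' [FORCE]. ROWS is JSON, a list of rows, each an object with "slide": the shift along the world's x, y, z normalised to -1 to 1, where 1 is 200 mm, a list of three; "rot": the turn, a rotation vector about the world's x, y, z normalised to -1 to 1, where 1 is 30 degrees, a list of three; "grip": the opening, from 0 (shut) to 1 (fully open). In form: [{"slide": [x, y, z], "rot": [wx, wy, wz], "grip": grip}, ...]. A call has 1 to 8 rows; each row is the pose to reach, as a shift and turn from the pose commanded when the call began; what a row does not reach only later rows make up. A row lasts 1/12 s, in which the tool goes at most 41.7 mm and 7.16 degrees, less where a joint would pass 70% of its speed; a pose out of reach is approached as far as the arm can. A call with a number of a shift or a turn outside -1 to 1 is refused whole. A call with a gripper value outside its range is refused whole. The fingers move at their own pace and stop on an object; FORCE is the grip in N (left out, the last holds). Time passes only in rows, so rows that repeat a pose let the fingers close. It gives the time, the measured TCP pose, the force, the opening and the grip force at its end, in the units of the state.
- state(): the state, without advancing time (a new reading comes with each control period).
- capture(name): name is "scene" or "side" or "wrist"; returns a dict with "img" (420x560x3 uint8, blue, green, red), "depth" (420x560 float32, m along the optical axis (not along the pixel's ray), 0 where there is no reading), "fovy" (degrees; the focal length in pixels is half the picture's height over the tangent of half this angle, whatever the lens; pixels are square), "cx", "cy" (the principal point, pixels), "R" (3x3) and "t" (3): a world point X has camera coordinates R X + t; the wrist camera has in their place "hand_eye" (4x4, takes a point from camera to tool coordinates, whose origin is the TCP and whose axes are the flange's). Camera axes: x right, y down, z forward; pixel columns grow to the right and rows downward; lengths in m; the calibration is good to about 2 mm. A picture is of the moment at which its call begins: read the wrist's pose just before it.
- job_done(): hands the job in; it is judged then, once.
The state is a dict: "time_s": time; "qpos": joint angles; "joint_vel": joint speeds; "effort": joint torques, N m; "tool_pos": TCP position; "ee_rot": TCP orientation; "ft_force": force on the tool from outside, world axes, zero at the start; "wrist_torque": the same for the moment, N m; "opening": opening from 0.0 (shut) to 1.0 (fully open); "finger_force": force on a finger pad.
Only numpy, scipy, OpenCV 4.12 (cv2) and the standard library are available. Lean on these libraries where they do the work, as an engineer would, in place of code of your own. Each camera call takes 0.05 s, during which the arm holds its last target. There are 200 camera calls.

### The job

Measure how far the steel collar on the blue bearing block's shaft stands from the free end of the aluminium base plate: take the yellow spring-return ruler by its red knob, hook its steel end over the plate's free end, and back the ruler away against its spring along the plate until its heel sits gently and squarely against the collar. Holding it lightly against the collar, press the red knob down until it clicks, so that the blade is locked, then let go and leave the ruler standing there, hook on the edge and heel at the collar. Go gently on the hook, the collar and the plate, and leave everything else alone.

Things in the scene. Friction and masses are not known exactly. Their poses are not given: they have to be found in the camera images.
- knob_grip (a point): Centre of the red lock knob on top of the ruler, the place to take it: a block 26 mm along the ruler (x), 36 mm across (y, grip here) and 24 mm high. x is the way the blade comes out, z up. With the knob up this is 48 mm above the underside of the ruler's yellow case and on the case's middle. The ruler, about 0.3 kg, can be lifted and pulled by the knob.
- heel (a point): Heel of the ruler: lower edge, at its middle, of the flat rear end of the yellow case, 50 mm behind the knob's axis, at the height of the case's underside. Axes as the knob's. The case is 100 mm long (x), 28 mm wide, 28 mm high, with black rubber ends; the raised knob's underside is 8 mm above the case's top.
- hook (a point): Inner face (turned to the case) of the steel end plate on the blade, at its middle, 2.5 mm below the case's underside. The end plate is 3 mm thick, 18 mm wide and reaches from 8 mm below the case's underside to 5 mm above it. Blade in: 120 mm ahead of the heel, 70 mm ahead of the knob's axis. Axes as the knob's.
- blade (a joint): How far the blade (a rigid white strip, 16 mm wide, 2.5 mm thick, its underside 1.5 mm above the case's) is drawn out of the case, m: 0 fully in (as at the start), 0.068 at its end stop; 0.023 to 0.06 when the heel is at the collar. A spring draws it in: about 2 N at 0, growing by 0.045 N per mm.
- knob (a joint): Travel of the red lock knob, m: 0 up (blade free), about 0.0055 down (blade locked). It is pushed straight down: it resists with up to about 12 N, most in the first 2 mm, then snaps down by itself and stays down, holding the blade fast.
- plate_edge (a point): Upper edge, at its middle, of the free end of the aluminium base plate (300 x 90 mm, top 16 mm above the desk, fixed). The hook goes here. x points along the plate, out over the free end, y across, z up. A black motor block stands at the other end (to 66 mm above the desk).
- block_face (a point): Foot of the flat front face of the blue bearing block, on the plate's top and middle line; x points along the plate to the free end, 170 to 191 mm away. The block is fixed, 30 mm thick, 64 wide, 50 high. Before it, on its shaft, is a clamped steel collar, 40 mm across, 10 thick, centre 30 mm above the plate: its front, the stop for the heel, is 11 to 27 mm from this face; it must be felt or seen.
- bearing_block: The blue bearing block with its shaft and collar; same point and axes as block_face.
- rest: Grey block 90 x 50 mm, 20 mm high, fixed to the desk, on which the ruler stands at the start with its blade end hanging over the block's +x end. Origin at the centre of its underside.
- mug: Bystander: blue mug, 72 mm across, 85 mm high; origin under its centre.
- jar: Bystander: amber jar, 60 mm across, 70 mm high; origin under its centre.
- spool: Bystander: green spool, 60 mm across, 40 mm high; origin under its centre.
- screwdriver: Bystander: orange screwdriver lying on the desk, about 0.2 m long.
- wrench: Bystander: steel wrench lying on the desk, under 0.2 m long.
- multimeter: Bystander: orange multimeter lying on the desk, 170 x 80 x 42 mm; origin under its centre.
There are look-alikes about, which are no part of the job. Leave any pink, purple or turquoise look-alike of the part that bears knob_grip alone.

How it is judged (in metres and radians):
On the way, in this order (a step that is already met when the one before it is completed fails the run):
1. the ruler's hook is on the plate's free end and the blade is drawn out by more than 12 mm against its spring, the knob still up (x of hook in the frame of plate_edge between -0.002 and 0.002 m and y of hook in the frame of plate_edge between -0.036 and 0.036 m and z of hook in the frame of plate_edge between -0.004 and 0.004 m and value of joint blade above 0.012 m and value of joint knob below 0.002 m), for 0.1 s.
2. the heel sits against the collar with the hook on the edge, the knob still up (x of hook in the frame of plate_edge between -0.002 and 0.002 m and y of hook in the frame of plate_edge between -0.036 and 0.036 m and z of hook in the frame of plate_edge between -0.004 and 0.004 m and x of heel in the frame of block_face between 0.008 and 0.03 m and y of heel in the frame of block_face between -0.02 and 0.02 m and angle between the x axis of heel and the x axis of plate_edge, either way round below 0.08 rad and z of heel in the frame of plate_edge below 0.004 m and contact force between ruler and bearing_block above 0.2 N and value of joint knob below 0.002 m), for 0.2 s.
3. the knob is clicked down there, the heel against the collar (x of hook in the frame of plate_edge between -0.002 and 0.002 m and y of hook in the frame of plate_edge between -0.036 and 0.036 m and z of hook in the frame of plate_edge between -0.004 and 0.004 m and x of heel in the frame of block_face between 0.008 and 0.03 m and y of heel in the frame of block_face between -0.02 and 0.02 m and angle between the x axis of heel and the x axis of plate_edge, either way round below 0.08 rad and z of heel in the frame of plate_edge below 0.004 m and contact force between ruler and bearing_block above 0.2 N and value of joint knob above 0.0045 m), for 0.05 s.
At the end, for the whole second after the job is handed in: The ruler stands untouched and at rest on the plate: its hook face within 2 mm of the plate's end face, its heel where the collar stopped it (8 to 30 mm in front of the block) and square within 0.08 rad, not tipped, and the knob down by more than 4.5 mm, so that the blade is locked (x of hook in the frame of plate_edge between -0.002 and 0.002 m and y of hook in the frame of plate_edge between -0.036 and 0.036 m and z of hook in the frame of plate_edge between -0.004 and 0.004 m and x of heel in the frame of block_face between 0.008 and 0.03 m and y of heel in the frame of block_face between -0.02 and 0.02 m and angle between the x axis of heel and the x axis of plate_edge, either way round below 0.08 rad and z of heel in the frame of plate_edge below 0.004 m and value of joint knob above 0.0045 m and angle between heel's own z axis and vertical below 0.06 rad and linear speed of ruler below 0.01 m/s and contact force between ruler and the fingers below 0.1 N).
It fails at once if the hook is forced on the plate (over 14 N) (contact force between blade and base_plate above 14 N).
It fails at once if the ruler is rammed against the collar (over 20 N) (contact force between ruler and bearing_block above 20 N).
It fails at once if the ruler is pressed on the plate with over 40 N (contact force between ruler and base_plate above 40 N).
It fails at once if one of the other things on the desk is moved by over 15 mm (distance of any of mug, jar, spool, screwdriver, wrench, multimeter from where it was at the start of the episode above 0.015 m).
It also fails if it takes over 54 s, if anything falls off the work surface, if the arm or the gripper's body presses on something with over 40 N, if the wrist force passes 120 N, or if a joint passes its speed limit or range.

## Working session

There is one attempt and no reset: what is moved stays moved. The work goes in short steps, Python scripts to look and compute and a shell command to move; the robot and the scene stay as the last step left them, time stands still between calls to the robot, and variables do not carry over. Pictures are saved under pics/ and viewed, at most 10 in all, crops included, and the job is handed in when it is done.

```bash
mkdir -p pics; cat > h.py <<'E'
import numpy as np, cv2
from station import *
def snap(name,fn=None):
    s=state(); c=capture(name)
    if fn: cv2.imwrite('pics/'+fn,c['img'])
    h,w=c['depth'].shape; f=h/2/np.tan(np.radians(c['fovy']/2))
    v,u=np.mgrid[:h,:w]; d=c['depth']
    P=np.stack([(u-c['cx'])*d/f,(v-c['cy'])*d/f,d],-1)
    if 'R' in c: W=(P-np.array(c['t']))@np.array(c['R'])
    else:
        H=np.array(c['hand_eye']); W=(P@H[:3,:3].T+H[:3,3])@np.array(s['ee_rot']).T+np.array(s['tool_pos'])
    W[d==0]=np.nan
    return c['img'],W
E
python3 - <<'E'
from h import *
for n in('scene','side'):
    i,W=snap(n,n+'.png'); np.savez(n+'.npz',i=i,W=W)
s=state();print(s['time_s'],s['ft_force'],s['ee_rot'],s['opening'])
E
```

```text
0.1 [-0.14574219 -0.26719396 -1.0225597 ] [[-1.74387886e-06  9.99999490e-01 -1.01004830e-03]
 [ 9.99999998e-01  1.81480344e-06  7.02180852e-05]
 [ 7.02198825e-05 -1.01004817e-03 -9.99999487e-01]] 0.9987821013859972
```

View pics/scene.png

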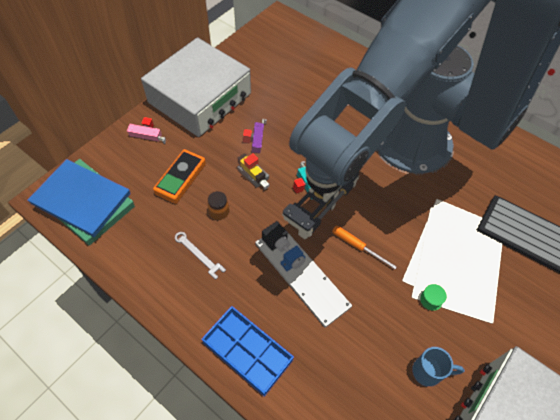

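View pics/side.png

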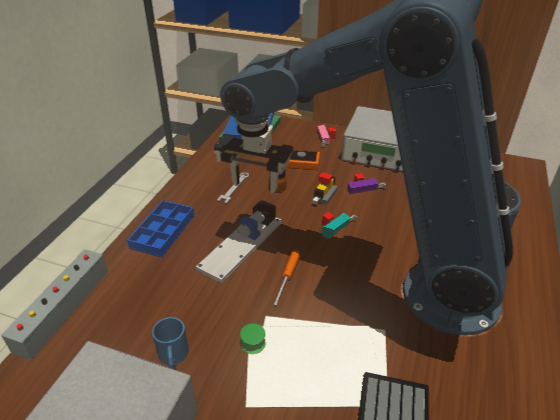

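Candidates for the ruler in the scene view are yellow at (252,170), pink at (143,131), purple at (258,134) and turquoise at (301,178). I choose the yellow one, which stands on the grey rest. The plate runs from (265,240) to (335,310), with its free end near (335,308). The block is at (292,258) and the motor is at the far end. Next I'll measure and check a close crop.

```bash
python3 - <<'E'
from h import *
z={n:np.load(n+'.npz') for n in('scene','side')}
for n in z:
    i,W=z[n]['i'],z[n]['W']; hsv=cv2.cvtColor(i,cv2.COLOR_BGR2HSV)
    y0,x0={'scene':(145,225),'side':(165,300)}[n]; 
    box=np.zeros(i.shape[:2],bool); box[y0:y0+50,x0:x0+60]=1
    H,S,V=[hsv[...,k].astype(int) for k in range(3)]
    for nm,m in dict(yel=(H>20)&(H<35)&(S>120)&(V>80),red=((H<6)|(H>174))&(S>150)&(V>90)).items():
        p=W[m&box]; p=p[~np.isnan(p[:,0])]
        print(n,nm,len(p),np.median(p,0).round(3),np.percentile(p,5,0).round(3),np.percentile(p,95,0).round(3))
    # plate
    m=(W[...,2]>.011)&(W[...,2]<.021)&(S<60)&(V>120)
    k,l,st,_=cv2.connectedComponentsWithStats(m.astype(np.uint8))
    for j in range(1,k):
        if st[j,4]>300:
            p=W[l==j]; r=cv2.minAreaRect((p[:,:2]*1000).astype(np.float32)); print(n,st[j],r,p[:,2].mean()); print(cv2.boxPoints(r).round())
c=np.hstack([cv2.resize(z['scene']['i'][110:310,220:360],(392,560),interpolation=cv2.INTER_CUBIC),cv2.resize(z['side']['i'][150:290,190:290],(400,560),interpolation=cv2.INTER_CUBIC)])
cv2.imwrite('pics/crop1.png',c)
E
```

```text
scene yel 155 [ 0.442 -0.302  0.044] [ 0.421 -0.351  0.023] [ 0.45  -0.281  0.051]
scene red 138 [ 0.435 -0.312  0.077] [ 0.371 -0.363 -0.001] [ 0.45  -0.3    0.083]
scene [489 217  71  41 317] ((110.5777359008789, 418.9068298339844), (23.2994327545166, 202.9956512451172), 5.705463409423828) 0.01823546309108809
[[ 89. 519.]
 [109. 317.]
 [132. 319.]
 [112. 521.]]
scene [485 223  75  42 362] ((135.5475616455078, 423.21185302734375), (22.5335750579834, 209.68260192871094), 5.941242694854736) 0.01831372128301786
[[113. 526.]
 [135. 318.]
 [158. 320.]
 [136. 529.]]
scene [ 290  261   62   65 1756] ((612.6508178710938, 73.45313262939453), (163.46017456054688, 91.43323516845703), 76.80535125732422) 0.014895001059671746
[[549.   4.]
 [639. -17.]
 [676. 143.]
 [587. 163.]]
side yel 103 [ 0.425 -0.298  0.046] [ 0.414 -0.343  0.027] [ 0.449 -0.277  0.051]
side red 160 [ 0.427 -0.306  0.07 ] [ 0.341 -0.419  0.003] [ 0.45  -0.182  0.082]
side [ 196  238   60   42 1153] ((613.6046142578125, 77.19938659667969), (160.2772979736328, 91.46099853515625), 77.8501205444336) 0.01596884622067705
[[552.   8.]
 [641. -11.]
 [675. 146.]
 [586. 165.]]
```

View pics/crop1.png

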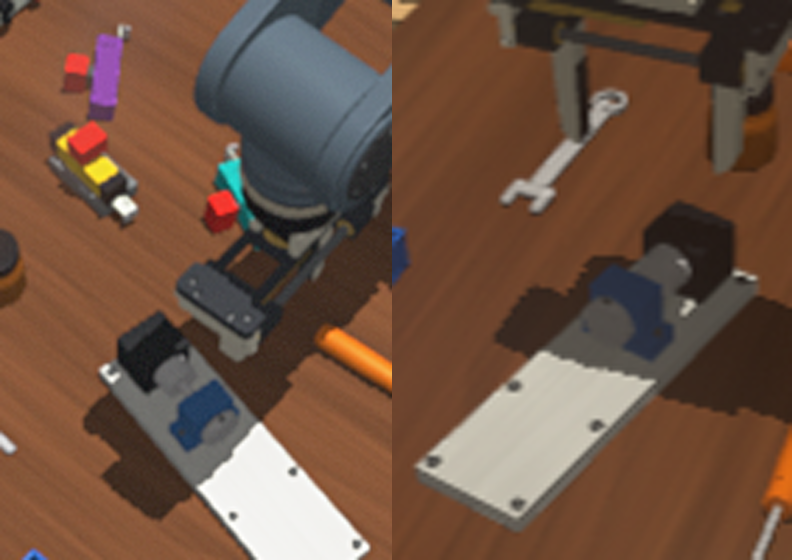

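The crop confirms the choice: the yellow ruler stands on the grey rest with its red knob at crop (88,140) and its white hook end at (122,207), toward +y. The collar faces the free end. I'll take a wrist view here over the plate, then move above the ruler and take another.

```bash
python3 - <<'E'
from h import *
i,W=snap('wrist','w1.png'); np.savez('w1.npz',i=i,W=W)
E
python3 -m creep '[{"slide":[-0.3,-0.5,0],"rot":[0,0,0],"grip":1},{"slide":[-0.55,-1,-0.2],"rot":[0,0,0],"grip":1},{"slide":[-0.55,-1,-0.2],"rot":[0,0,0],"grip":1},{"slide":[-0.55,-1,-0.2],"rot":[0,0,0],"grip":1},{"slide":[-0.55,-1,-0.2],"rot":[0,0,0],"grip":1},{"slide":[-0.55,-1,-0.2],"rot":[0,0,0],"grip":1},{"slide":[-0.55,-1,-0.2],"rot":[0,0,0],"grip":1},{"slide":[-0.55,-1,-0.2],"rot":[0,0,0],"grip":1}]'
python3 -m creep '[{"slide":[0,-0.2,0],"rot":[0,0,0],"grip":1},{"slide":[0,-0.4,0],"rot":[0,0,0],"grip":1},{"slide":[0,-0.4,0],"rot":[0,0,0],"grip":1},{"slide":[0,-0.4,0],"rot":[0,0,0],"grip":1}]'
python3 - <<'E'
from h import *
i,W=snap('wrist','w2.png'); np.savez('w2.npz',i=i,W=W)
a=cv2.imread('pics/w1.png'); cv2.imwrite('pics/w12.png',cv2.resize(np.vstack([a,i]),(400,600)))
E
```

```text
time_s: 0.82
tool_pos: [0.4395, -0.2008, 0.3645]
ee_rot: [[0.003, 1.0, -0.001], [1.0, -0.003, 0.0], [0.0, -0.001, -1.0]]
ft_force: [-0.8, 0.6, 0.5]
opening: 1.001
finger_force: 0.0
time_s: 1.15
tool_pos: [0.4404, -0.2804, 0.3647]
ee_rot: [[0.001, 1.0, 0.0], [1.0, -0.001, 0.0], [0.0, 0.0, -1.0]]
ft_force: [1.1, -0.1, 0.2]
opening: 1.002
finger_force: 0.0
```

View pics/w12.png

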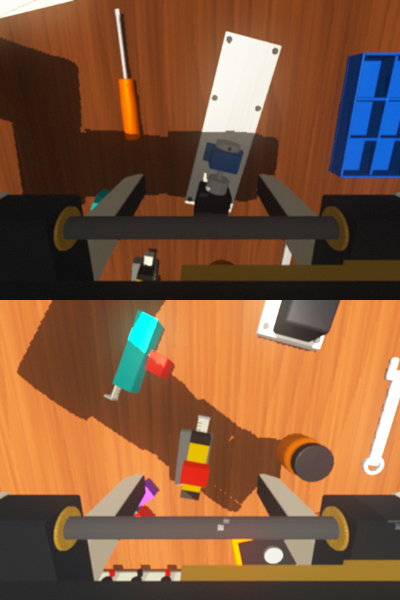

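The upper wrist view shows the whole plate: free end at about (253,38), blue block at (224,155), screwdriver at (128,80). The lower view shows the yellow ruler with its knob at (195,472), black ends and the white hook tip at (204,420). I'll fit both.

```bash
python3 - <<'E'
from h import *
d=np.load('w1.npz'); i,W=d['i'],d['W']; z=W[...,2]
m=(abs(z-.016)<.006)&(W[...,0]>.5)&(W[...,0]<.72)&(W[...,1]>-.16)&(W[...,1]<.2)
k,l,st,_=cv2.connectedComponentsWithStats(m.astype(np.uint8)); j=1+np.argmax(st[1:,4])
p=W[l==j]; r=cv2.minAreaRect((p[:,:2]*1000).astype(np.float32)); print('plate',st[j],r,p[:,2].mean(),cv2.boxPoints(r).round(1).tolist())
B=cv2.boxPoints(r)/1000; B=B[np.argsort(B[:,1])]; e=B[2:].mean(0); b=B[:2].mean(0); u=(e-b)/np.linalg.norm(e-b)
print('edge',e,'yaw',np.degrees(np.arctan2(u[1],u[0])),'len',np.linalg.norm(e-b))
hsv=cv2.cvtColor(i,cv2.COLOR_BGR2HSV)
s=-(W[...,:2]-e)@u; t=(W[...,:2]-e)@np.array([-u[1],u[0]])
m=(z>.03)&(z<.09)&(abs(t)<.05)&(s>.1)&(s<.3)
for lo in np.arange(.12,.3,.01):
    q=m&(s>lo)&(s<lo+.01)
    if q.sum()>5: print(round(lo,2),q.sum(),'z',np.percentile(z[q],[5,50,95]).round(3),'t',np.percentile(t[q],[5,95]).round(3),np.median(i[q],0))
d=np.load('w2.npz'); i,W=d['i'],d['W']; z=W[...,2]; H,S,V=cv2.split(cv2.cvtColor(i,cv2.COLOR_BGR2HSV)); H=H.astype(int)
R=np.zeros(z.shape,bool); R[160:290,235:310]=1
for nm,m in dict(knobtop=R&(z>.072)&(z<.09),casetop=R&(z>.04)&(z<.056),yel=R&(H>18)&(H<35)&(S>150)&(z>.04),rest=R&(z>.014)&(z<.026)).items():
    p=W[m]; r=cv2.minAreaRect((p[:,:2]*1000).astype(np.float32)); print(nm,len(p),np.median(p[:,2]).round(4),p.mean(0).round(4),r,cv2.boxPoints(r).round(1).tolist())
E
```

```text
plate [  259    44   135   253 13819] ((595.9696044921875, 7.192413330078125), (299.6131896972656, 90.27700805664062), 76.71331787109375) 0.015214772492038517 [[517.5999755859375, -128.1999969482422], [605.5, -149.0], [674.2999877929688, 142.60000610351562], [586.5, 163.39999389648438]]
edge [0.6303987  0.15298903] yaw 76.71331 len 0.29961318
0.16 412 z [0.035 0.059 0.066] t [-0.015  0.018] [79. 85. 92.]
0.17 406 z [0.042 0.063 0.066] t [-0.02   0.022] [72. 53. 42.]
0.18 405 z [0.037 0.065 0.066] t [-0.02   0.023] [76. 51. 37.]
0.19 389 z [0.035 0.065 0.066] t [-0.02   0.023] [74. 49. 33.]
0.2 177 z [0.061 0.065 0.066] t [-0.02   0.023] [73. 48. 32.]
0.21 65 z [0.046 0.049 0.051] t [-0.004  0.005] [79. 82. 88.]
0.22 354 z [0.036 0.053 0.063] t [-0.014  0.016] [71. 75. 80.]
0.23 240 z [0.051 0.061 0.064] t [-0.014  0.017] [78. 83. 88.]
0.24 497 z [0.037 0.061 0.065] t [-0.024  0.026] [29. 30. 34.]
0.25 404 z [0.057 0.065 0.066] t [-0.023  0.028] [19. 20. 24.]
0.26 376 z [0.062 0.065 0.066] t [-0.024  0.028] [18. 19. 24.]
0.27 369 z [0.061 0.065 0.066] t [-0.024  0.028] [18. 19. 24.]
0
[... 626 characters left out ...]
9296875], [454.29998779296875, -266.79998779296875], [426.20001220703125, -261.5]]
yel 944 0.0473 [ 0.4327 -0.304   0.0473] ((430.8064270019531, -314.2017517089844), (75.66670227050781, 27.997608184814453), 79.13043212890625) [[409.8999938964844, -348.70001220703125], [437.3999938964844, -354.0], [451.70001220703125, -279.70001220703125], [424.20001220703125, -274.3999938964844]]
rest 1361 0.0195 [ 0.4219 -0.2876  0.0202] ((428.4726257324219, -297.83111572265625), (115.77108764648438, 49.94131088256836), 82.07151794433594) [[395.79998779296875, -351.70001220703125], [445.20001220703125, -358.6000061035156], [461.20001220703125, -243.89999389648438], [411.70001220703125, -237.10000610351562]]
```

Fits agree with the given sizes. Knob at (0.431, -0.3136), yaw 79.2°, top at 0.079. Plate edge at (0.630, 0.153), yaw 76.7°, length 0.2996. Now descend and grasp.

```bash
python3 -m creep '[{"slide":[-0.045,-0.168,-0.15],"rot":[0,0,-0.18],"grip":0.65},{"slide":[-0.045,-0.168,-0.35],"rot":[0,0,-0.36],"grip":0.65},{"slide":[-0.045,-0.168,-0.4],"rot":[0,0,-0.36],"grip":0.65},{"slide":[-0.045,-0.168,-0.4],"rot":[0,0,-0.36],"grip":0.65},{"slide":[-0.045,-0.168,-0.5],"rot":[0,0,-0.36],"grip":0.65},{"slide":[-0.045,-0.168,-0.6],"rot":[0,0,-0.36],"grip":0.65},{"slide":[-0.045,-0.168,-0.65],"rot":[0,0,-0.36],"grip":0.65},{"slide":[-0.045,-0.168,-0.65],"rot":[0,0,-0.36],"grip":0.65}]' 40
python3 -m creep '[{"slide":[0,0,0],"rot":[0,0,0],"grip":0.65},{"slide":[0,0,0],"rot":[0,0,0],"grip":0.65}]'
python3 - <<'E'
from h import *
i,W=snap('wrist','w3.png')
s=state();print(s['tool_pos'],s['ft_force'],np.degrees(np.arctan2(s['ee_rot'][1][0],s['ee_rot'][0][0])))
E
```

```text
time_s: 1.87
tool_pos: [0.4314, -0.3125, 0.2345]
ee_rot: [[0.184, 0.983, -0.001], [0.983, -0.184, 0.001], [0.001, -0.002, -1.0]]
ft_force: [0.1, 0.2, -0.8]
opening: 0.647
finger_force: 0.0
time_s: 2.03
tool_pos: [0.4316, -0.3135, 0.2363]
ee_rot: [[0.186, 0.983, 0.001], [0.983, -0.186, -0.001], [-0.001, 0.002, -1.0]]
ft_force: [0.3, 0.4, 1.0]
opening: 0.65
finger_force: 0.0
[ 0.43146473 -0.3135902   0.23618138] [-0.24611039  0.15695317 -0.68763703] 79.25419886112589
```

View pics/w3.png

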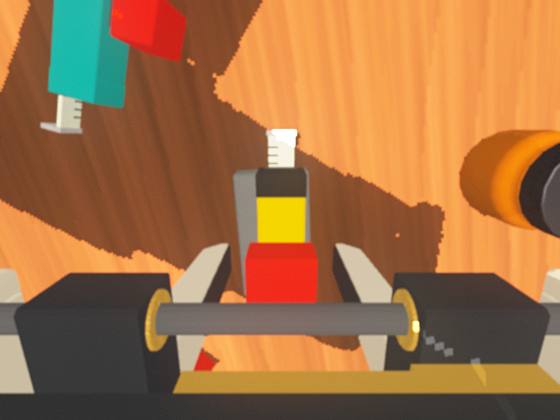

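The knob is centred between the fingers at about (281,272) and aligned with them. Grip and lift.

```bash
python3 -m creep '[{"slide":[0,0,0],"rot":[0,0,0],"grip":0.2},{"slide":[0,0,0],"rot":[0,0,0],"grip":0.2},{"slide":[0,0,0],"rot":[0,0,0],"grip":0.2},{"slide":[0,0,0],"rot":[0,0,0],"grip":0.2},{"slide":[0,0,0],"rot":[0,0,0],"grip":0.2},{"slide":[0,0,0],"rot":[0,0,0],"grip":0.2}]' 45
python3 -m creep '[{"slide":[0,0,0.03],"rot":[0,0,0],"grip":0.2},{"slide":[0,0,0.1],"rot":[0,0,0],"grip":0.2},{"slide":[0,0,0.2],"rot":[0,0,0],"grip":0.2},{"slide":[0,0,0.35],"rot":[0,0,0],"grip":0.2},{"slide":[0,0,0.5],"rot":[0,0,0],"grip":0.2},{"slide":[0,0,0.5],"rot":[0,0,0],"grip":0.2},{"slide":[0,0,0.5],"rot":[0,0,0],"grip":0.2}]'
```

```text
time_s: 2.58
tool_pos: [0.431, -0.3136, 0.2349]
ee_rot: [[0.187, 0.982, 0.0], [0.982, -0.187, -0.0], [-0.0, 0.0, -1.0]]
ft_force: [0.3, 0.3, 2.8]
opening: 0.387
finger_force: 45.0
time_s: 3.17
tool_pos: [0.431, -0.3136, 0.3359]
ee_rot: [[0.187, 0.982, 0.002], [0.982, -0.187, -0.002], [-0.001, 0.002, -1.0]]
ft_force: [0.0, 0.4, -3.5]
opening: 0.383
finger_force: 45.0
```

```bash
python3 -m creep '[{"slide":[0.06,0.12,0],"rot":[0,0,0],"grip":0.2},{"slide":[0.14,0.3,0],"rot":[0,0,0],"grip":0.2},{"slide":[0.22,0.48,0],"rot":[0,0,0],"grip":0.2},{"slide":[0.3,0.66,0],"rot":[0,0,0],"grip":0.2},{"slide":[0.38,0.84,0],"rot":[0,0,0],"grip":0.2},{"slide":[0.46,1,0],"rot":[0,0,-0.085],"grip":0.2},{"slide":[0.46,1,0],"rot":[0,0,-0.085],"grip":0.2}]'
python3 -m creep '[{"slide":[0.06,0.12,0],"rot":[0,0,0],"grip":0.2},{"slide":[0.14,0.3,0],"rot":[0,0,0],"grip":0.2},{"slide":[0.22,0.48,0],"rot":[0,0,0],"grip":0.2},{"slide":[0.3,0.66,0],"rot":[0,0,0],"grip":0.2},{"slide":[0.38,0.84,0],"rot":[0,0,0],"grip":0.2},{"slide":[0.46,1,0],"rot":[0,0,0],"grip":0.2},{"slide":[0.46,1,0],"rot":[0,0,0],"grip":0.2},{"slide":[0.46,1,0],"rot":[0,0,0],"grip":0.2}]'
python3 - <<'E'
from h import *
s=state();print(s['tool_pos'],s['ft_force'],np.degrees(np.arctan2(s['ee_rot'][1][0],s['ee_rot'][0][0])))
i,W=snap('wrist','w4.png'); np.savez('w4.npz',i=i,W=W)
j,W=snap('side'); np.savez('side2.npz',i=j,W=W)
cv2.imwrite('pics/w4s.png',np.hstack([cv2.resize(i[:330],(400,236)),cv2.resize(j[150:320,150:438],(400,236),interpolation=cv2.INTER_CUBIC)]))
E
```

```text
time_s: 3.75
tool_pos: [0.5242, -0.1089, 0.3331]
ee_rot: [[0.23, 0.973, -0.002], [0.973, -0.23, 0.002], [0.001, -0.002, -1.0]]
ft_force: [-0.5, -0.6, -3.3]
opening: 0.384
finger_force: 45.0
time_s: 4.42
tool_pos: [0.6148, 0.0877, 0.3325]
ee_rot: [[0.228, 0.974, -0.003], [0.974, -0.228, -0.0], [-0.001, -0.003, -1.0]]
ft_force: [-0.4, -0.3, -3.3]
opening: 0.386
finger_force: 45.0
[0.6148373  0.08767063 0.33250386] [-0.35814621 -0.32473173 -3.29677775] 76.79783677964463
```

View pics/w4s.png

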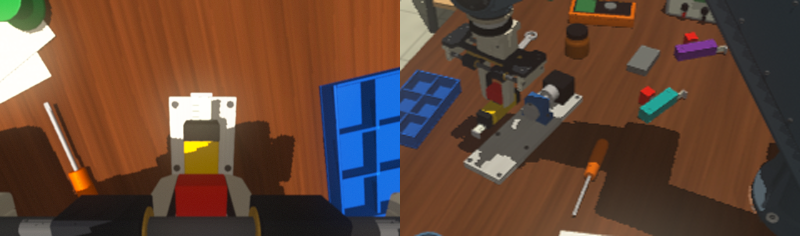

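The ruler hangs straight above the plate. The hook end is at wrist (203,97), just over the free edge. I'll measure ruler and edge together in the same image.

```bash
python3 - <<'E'
from h import *
d=np.load('w4.npz'); i,W=d['i'],d['W']; z=W[...,2]
X=np.where(np.isnan(W),9,W)
u=np.array([.2300,.9732]);n=np.array([-u[1],u[0]]);e=np.array([.6304,.1530])
s=(X[...,:2]-e)@u; t=(X[...,:2]-e)@n
pl=(abs(z-.0155)<.004)&(abs(s)<.06)&(abs(t)<.055)
for a in (-.04,-.03,-.02,.02,.03,.04):
    q=pl&(abs(t-a)<.003); print('edge t',a,np.percentile(s[q],[99,100]).round(4),q.sum())
q=pl&(s<-.01)&(s>-.03); print('plate t',t[q].min().round(4),t[q].max().round(4),'z',np.median(z[q]))
m=(X[...,2]>.09)&(abs(t)<.03)&(s<.04)&(s>-.08)
for lo in np.arange(-.08,.02,.005):
    q=m&(s>lo)&(s<lo+.005)
    if q.sum()>5: print(lo.round(3),q.sum(),np.percentile(z[q],[5,50,95]).round(4),'t',t[q].min().round(4),t[q].max().round(4))
print('max s',s[m].max())
E
```

```text
edge t -0.04 [-0.0005 -0.0005] 374
edge t -0.03 [-0.0005 -0.0004] 379
edge t -0.02 [-0.0005 -0.0005] 212
edge t 0.02 [-0.0006 -0.0006] 191
edge t 0.03 [-0.0006 -0.0006] 378
edge t 0.04 [-0.0007 -0.0006] 377
plate t -0.045 0.045 z 0.015214168662783828
-0.08 426 [0.176  0.177  0.2197] t -0.0185 0.0207
-0.075 905 [0.1761 0.1773 0.224 ] t -0.0186 0.0207
-0.07 1019 [0.1762 0.1773 0.2297] t -0.0186 0.0206
-0.065 1214 [0.1761 0.1776 0.235 ] t -0.0187 0.0208
-0.06 4134 [0.1452 0.1778 0.2351] t -0.03 0.03
-0.055 1812 [0.1444 0.1672 0.2453] t -0.0187 0.0207
-0.05 8541 [0.2442 0.2588 0.2664] t -0.03 0.03
-0.045 11735 [0.2466 0.264  0.2683] t -0.03 0.03
-0.04 6522 [0.1454 0.2471 0.2542] t -0.03 0.03
-0.035 5720 [0.1453 0.2476 0.2541] t -0.03 0.03
-0.03 442 [0.1442 0.1453 0.1462] t -0.0131 0.0158
-0.025 466 [0.1443 0.1453 0.1463] t -0.0129 0.0156
-0.02 623 [0.1204 0.1391 0.1459] t -0.0129 0.0155
-0.015 211 [0.1197 0.1209 0.1219] t -0.0064 0.0093
-0.01 228 [0.1199 0.1209 0.1218] t -0.0063 0.0092
-0.005 209 [0.1197 0.1208 0.1218] t -0.0063 0.0092
0.0 223 [0.1202 0.1214 0.1227] t -0.0073 0.0103
0.005 30 [0.1212 0.1221 0.1232] t -0.0072 0.0102
max s 0.005101559718395609
```

Hook inner face is about 2.5 mm beyond the edge and the lateral offset matches the block. The underside is about 102 mm above the plate. Shift 5 mm outward and descend.

```bash
python3 -m creep '[{"slide":[0.006,0.024,-0.05],"rot":[0,0,0],"grip":0.2},{"slide":[0.006,0.024,-0.2],"rot":[0,0,0],"grip":0.2},{"slide":[0.006,0.024,-0.33],"rot":[0,0,0],"grip":0.2},{"slide":[0.006,0.024,-0.42],"rot":[0,0,0],"grip":0.2},{"slide":[0.006,0.024,-0.47],"rot":[0,0,0],"grip":0.2},{"slide":[0.006,0.024,-0.49],"rot":[0,0,0],"grip":0.2},{"slide":[0.006,0.024,-0.49],"rot":[0,0,0],"grip":0.2},{"slide":[0.006,0.024,-0.49],"rot":[0,0,0],"grip":0.2}]'
python3 -m creep '[{"slide":[0,0,-0.005],"rot":[0,0,0],"grip":0.2},{"slide":[0,0,-0.005],"rot":[0,0,0],"grip":0.2},{"slide":[0,0,-0.005],"rot":[0,0,0],"grip":0.2},{"slide":[0,0,-0.005],"rot":[0,0,0],"grip":0.2}]'
python3 - <<'E'
from h import *
i,W=snap('wrist','w5.png'); np.savez('w5.npz',i=i,W=W)
z=W[...,2];X=np.where(np.isnan(W),9,W)
u=np.array([.2300,.9732]);n=np.array([-u[1],u[0]]);e=np.array([.6304,.1530])
s=(X[...,:2]-e)@u; t=(X[...,:2]-e)@n
pl=(abs(z-.0155)<.003)&(abs(s)<.06)&(abs(abs(t)-.03)<.01)
print('edge',s[pl].max(),'z',np.median(z[pl]))
m=(X[...,2]>.012)&(X[...,2]<.06)&(abs(t-.0015)<.012)&(s<.04)&(s>-.04)
for lo in np.arange(-.04,.02,.004):
    q=m&(s>lo)&(s<lo+.004)
    if q.sum()>5: print(lo.round(3),q.sum(),np.percentile(z[q],[5,50,95]).round(4))
st=state();print(st['tool_pos'],st['ft_force'],s[m].max())
E
```

```text
time_s: 5.18
tool_pos: [0.6165, 0.091, 0.2376]
ee_rot: [[0.231, 0.973, 0.001], [0.973, -0.231, 0.0], [0.0, 0.001, -1.0]]
ft_force: [0.3, 0.2, -3.2]
opening: 0.387
finger_force: 45.0
time_s: 5.52
tool_pos: [0.6163, 0.0913, 0.2362]
ee_rot: [[0.231, 0.973, 0.001], [0.973, -0.231, 0.0], [0.0, 0.001, -1.0]]
ft_force: [-0.1, 0.8, -2.9]
opening: 0.383
finger_force: 45.0
edge -0.00023604847135604918 z 0.01528619653182961
-0.04 269 [0.0477 0.0486 0.0496]
-0.036 288 [0.0477 0.0486 0.0497]
-0.032 296 [0.0476 0.0487 0.0496]
-0.028 290 [0.048  0.049  0.0499]
-0.024 307 [0.0481 0.0491 0.0499]
-0.02 306 [0.048  0.0491 0.05  ]
-0.016 532 [0.02   0.0427 0.0497]
-0.012 236 [0.0148 0.0245 0.0257]
-0.008 236 [0.0144 0.0244 0.0255]
-0.004 243 [0.0143 0.0245 0.0258]
-0.0 181 [0.0237 0.0247 0.0257]
0.004 163 [0.0239 0.025  0.0267]
0.008 90 [0.0247 0.0257 0.0267]
[0.61623114 0.09126022 0.23610992] [-0.52021692 -0.23710063 -3.69149264] 0.009206645810836162
```

Hook is 6 mm beyond the edge and the underside about 5 mm above the plate. Keep lowering until contact.

```bash
python3 -m creep '[{"slide":[0,0,-0.01],"rot":[0,0,0],"grip":0.2},{"slide":[0,0,-0.02],"rot":[0,0,0],"grip":0.2},{"slide":[0,0,-0.02],"rot":[0,0,0],"grip":0.2},{"slide":[0,0,-0.02],"rot":[0,0,0],"grip":0.2}]' | grep -E 'pos|ft'
python3 -m creep '[{"slide":[0,0,-0.0025],"rot":[0,0,0],"grip":0.2},{"slide":[0,0,-0.0025],"rot":[0,0,0],"grip":0.2},{"slide":[0,0,-0.0025],"rot":[0,0,0],"grip":0.2}]'| grep -E 'pos|ft'
```

```text
tool_pos: [0.6161, 0.0912, 0.2315]
ft_force: [0.6, 0.2, -3.4]
tool_pos: [0.6162, 0.0912, 0.2313]
ft_force: [0.6, -1.3, -3.3]
```

```bash
python3 -m creep '[{"slide":[0,0,-0.0025],"rot":[0,0,0],"grip":0.2},{"slide":[0,0,-0.0025],"rot":[0,0,0],"grip":0.2},{"slide":[0,0,-0.0025],"rot":[0,0,0],"grip":0.2}]'| grep -E 'pos|ft'; python3 -c "
from station import *;s=state();print(s['ft_force'],s['wrist_torque'])"
```

```text
tool_pos: [0.6162, 0.0913, 0.231]
ft_force: [-0.8, -0.0, -0.4]
[-0.81140204 -0.03472336 -0.4489353 ] [ 0.01573315  0.14151185 -0.02263667]
```

Contact: about 3 N of the weight is on the plate. Now draw back along -x of the plate.

```bash
python3 -m creep '[{"slide":[-0.003,-0.013,0],"rot":[0,0,0],"grip":0.2},{"slide":[-0.006,-0.026,0],"rot":[0,0,0],"grip":0.2},{"slide":[-0.009,-0.039,0],"rot":[0,0,0],"grip":0.2},{"slide":[-0.012,-0.052,0],"rot":[0,0,0],"grip":0.2},{"slide":[-0.016,-0.068,0],"rot":[0,0,0],"grip":0.2},{"slide":[-0.020,-0.084,0],"rot":[0,0,0],"grip":0.2},{"slide":[-0.024,-0.10,0],"rot":[0,0,0],"grip":0.2},{"slide":[-0.024,-0.10,0],"rot":[0,0,0],"grip":0.2}]'| grep -E 'pos|ft'
python3 - <<'E'
from h import *
i,W=snap('wrist','w6.png'); np.savez('w6.npz',i=i,W=W)
z=W[...,2];X=np.where(np.isnan(W),9,W)
u=np.array([.2300,.9732]);n=np.array([-u[1],u[0]]);e=np.array([.6304,.1530])
s=(X[...,:2]-e)@u; t=(X[...,:2]-e)@n
pl=(abs(z-.0155)<.003)&(abs(s)<.06)&(abs(abs(t)-.03)<.01)
print('edge',s[pl].max(),'z',np.median(z[pl]))
m=(X[...,2]>.018)&(X[...,2]<.06)&(abs(t-.0015)<.012)&(s<.04)&(s>-.06)
for lo in np.arange(-.06,.02,.004):
    q=m&(s>lo)&(s<lo+.004)
    if q.sum()>5: print(lo.round(3),q.sum(),np.percentile(z[q],[5,50,95]).round(4),t[q].mean().round(4))
st=state();print(st['tool_pos'],st['ft_force'],st['wrist_torque'],s[m].max())
E
```

```text
tool_pos: [0.6114, 0.0707, 0.231]
ft_force: [1.4, 0.9, 1.2]
edge -0.0001691870370826703 z 0.0152945963898697
-0.06 285 [0.0424 0.0434 0.0444] 0.0014
-0.056 288 [0.0423 0.0434 0.0444] 0.0017
-0.052 293 [0.0423 0.0433 0.0443] 0.0015
-0.048 298 [0.0427 0.0438 0.0448] 0.0013
-0.044 301 [0.0428 0.0438 0.0449] 0.0014
-0.04 304 [0.0428 0.0438 0.0449] 0.0014
-0.036 459 [0.0189 0.033  0.0442] 0.0011
-0.032 176 [0.0184 0.0193 0.0204] -0.0
-0.028 162 [0.0183 0.0193 0.0205] -0.0
-0.024 171 [0.0185 0.0195 0.0205] -0.0002
-0.02 178 [0.0183 0.0194 0.0205] -0.0001
-0.016 181 [0.0185 0.0194 0.0202] -0.0001
-0.012 153 [0.0185 0.0192 0.0203] -0.0001
-0.008 184 [0.0186 0.0194 0.0205] -0.0005
-0.004 195 [0.0184 0.0194 0.0209] -0.0003
0.0 136 [0.0195 0.0203 0.0212] -0.0002
[0.61143339 0.07072194 0.23094328] [1.31284384 0.33975548 1.98307708] [ 0.05220804 -0.14823718  0.01025278] 0.0023063940429138116
```

Hooked: blade out about 14 mm and the case flat on the plate. Now get the collar's front more precisely from the first wrist view.

```bash
python3 - <<'E'
from h import *
d=np.load('w1.npz'); i,W=d['i'],d['W'];X=np.where(np.isnan(W),9,W);z=X[...,2]
u=np.array([.2300,.9732]);n=np.array([-u[1],u[0]]);e=np.array([.6304,.1530])
s=-(X[...,:2]-e)@u; t=(X[...,:2]-e)@n
m=(z>.032)&(z<.08)&(abs(t-.0015)<.021)&(s>.1)&(s<.2)
print(np.percentile(s[m],[0,1,2,5,10]))
for a in(.035,.04,.045,.05,.055,.06):
    q=m&(abs(z-a)<.0025); print(a,q.sum(),np.percentile(s[q],[1,10,50]).round(4) if q.sum() else '')
E
python3 -m creep '[{"slide":[-0.004,-0.015,0],"rot":[0,0,0],"grip":0.2},{"slide":[-0.008,-0.032,0],"rot":[0,0,0],"grip":0.2},{"slide":[-0.012,-0.05,0],"rot":[0,0,0],"grip":0.2},{"slide":[-0.015,-0.065,0],"rot":[0,0,0],"grip":0.2},{"slide":[-0.018,-0.078,0],"rot":[0,0,0],"grip":0.2},{"slide":[-0.018,-0.078,0],"rot":[0,0,0],"grip":0.2},{"slide":[-0.018,-0.078,0],"rot":[0,0,0],"grip":0.2}]'| grep -E 'pos|ft'
```

```text
[0.16175195 0.16196226 0.16202968 0.16212877 0.16231985]
0.035 26 [0.1619 0.162  0.1622]
0.04 35 [0.1618 0.162  0.1622]
0.045 46 [0.162  0.1621 0.1623]
0.05 75 [0.1619 0.1621 0.168 ]
0.055 108 [0.162  0.1621 0.1681]
0.06 145 [0.1618 0.1623 0.1678]
tool_pos: [0.6078, 0.0555, 0.2309]
ft_force: [1.2, 2.3, 3.1]
```

```bash
python3 -m creep '[{"slide":[-0.003,-0.013,0.001],"rot":[0,0,0],"grip":0.2},{"slide":[-0.006,-0.026,0.001],"rot":[0,0,0],"grip":0.2},{"slide":[-0.009,-0.039,0.001],"rot":[0,0,0],"grip":0.2},{"slide":[-0.009,-0.039,0.001],"rot":[0,0,0],"grip":0.2},{"slide":[-0.009,-0.039,0.001],"rot":[0,0,0],"grip":0.2}]'| grep -E 'pos|ft'
for k in 1 2 3; do python3 -c "
from station import *;s=state();print(s['ft_force'].round(2),s['wrist_torque'].round(2))"; done
python3 -m creep '[{"slide":[-0.0012,-0.005,0],"rot":[0,0,0],"grip":0.2},{"slide":[-0.0012,-0.005,0],"rot":[0,0,0],"grip":0.2}]'| grep -E 'pos|ft'
```

```text
tool_pos: [0.606, 0.0478, 0.2309]
ft_force: [1.6, 3.1, 1.6]
[1.6  3.11 1.6 ] [ 0.57 -0.2  -0.09]
[1.6  3.11 1.6 ] [ 0.57 -0.2  -0.09]
[1.6  3.11 1.6 ] [ 0.57 -0.2  -0.09]
tool_pos: [0.6058, 0.0469, 0.2309]
ft_force: [1.9, 5.5, 0.5]
```

```bash
python3 -m creep '[{"slide":[0,0,0],"rot":[0,0,0],"grip":0.2}]'| grep -E 'pos|ft'
for k in 1 2; do python3 -m creep '[{"slide":[-0.0006,-0.0025,0],"rot":[0,0,0],"grip":0.2},{"slide":[-0.0006,-0.0025,0],"rot":[0,0,0],"grip":0.2}]'| grep -E 'pos|ft'; done
```

```text
tool_pos: [0.6058, 0.0469, 0.2309]
ft_force: [1.1, 3.4, 0.9]
tool_pos: [0.6057, 0.0465, 0.2309]
ft_force: [1.2, 5.8, 1.1]
tool_pos: [0.6056, 0.046, 0.2309]
ft_force: [2.3, 6.4, 0.8]
```

```bash
for k in 1 2 3; do python3 -m creep '[{"slide":[0,0,0],"rot":[0,0,0],"grip":0.2}]'| grep -E 'ft'; done
python3 -m creep '[{"slide":[-0.0006,-0.0025,0],"rot":[0,0,0],"grip":0.2},{"slide":[-0.0006,-0.0025,0],"rot":[0,0,0],"grip":0.2}]'| grep -E 'pos|ft'; for k in 1 2 3; do python3 -m creep '[{"slide":[0,0,0],"rot":[0,0,0],"grip":0.2}]'| grep -E 'ft'; done
```

```text
ft_force: [2.3, 5.0, 1.3]
ft_force: [1.6, 5.5, 1.0]
ft_force: [2.4, 5.9, 0.7]
tool_pos: [0.6054, 0.0456, 0.2309]
ft_force: [1.7, 5.7, -0.1]
ft_force: [2.9, 5.4, 1.8]
ft_force: [2.4, 5.0, 0.6]
ft_force: [2.6, 4.6, 0.5]
```

```bash
for k in 1 2; do python3 -m creep '[{"slide":[-0.0006,-0.0025,0],"rot":[0,0,0],"grip":0.2},{"slide":[-0.0006,-0.0025,0],"rot":[0,0,0],"grip":0.2}]'| grep -E 'pos|ft'; python3 -m creep '[{"slide":[0,0,0],"rot":[0,0,0],"grip":0.2}]'| grep -E 'ft'; done
python3 - <<'E'
from h import *
i,W=snap('wrist','w7.png'); z=W[...,2];X=np.where(np.isnan(W),9,W)
u=np.array([.2300,.9732]);n=np.array([-u[1],u[0]]);e=np.array([.6304,.1530])
s=(X[...,:2]-e)@u; t=(X[...,:2]-e)@n
pl=(abs(z-.0155)<.003)&(abs(s)<.06)&(abs(abs(t)-.03)<.01)
m=(z>.018)&(z<.06)&(abs(t-.0015)<.012)&(s<.04)&(s>-.09)
c=m&(z>.038); print('edge',s[pl].max(),'hook outer',s[m].max(),'case front',s[c].max())
for lo in(-.09,-.08,-.07):
    q=c&(s>lo)&(s<lo+.01); print(lo,np.median(z[q]),t[q].mean())
E
```

```text
tool_pos: [0.6053, 0.0451, 0.2309]
ft_force: [2.8, 5.8, 1.5]
ft_force: [1.6, 5.9, 1.0]
tool_pos: [0.6052, 0.0446, 0.231]
ft_force: [2.4, 5.9, 1.2]
ft_force: [3.2, 5.2, 1.1]
edge -0.0005281344417709527 hook outer 0.002587908679009737 case front -0.06094949311123608
-0.09 0.043303272728027725 0.001388071903492457
-0.08 0.04348717657820979 0.0015403165680551527
-0.07 0.04359289492904403 0.001494108136432108
```

```bash
for k in 1 2 3; do python3 -m creep '[{"slide":[-0.0006,-0.0025,0],"rot":[0,0,0],"grip":0.2},{"slide":[-0.0006,-0.0025,0],"rot":[0,0,0],"grip":0.2}]'| grep -E 'pos|ft'; python3 -m creep '[{"slide":[0,0,0],"rot":[0,0,0],"grip":0.2}]'| grep -E 'ft'; done
```

```text
tool_pos: [0.6051, 0.0441, 0.2309]
ft_force: [2.6, 5.0, 0.7]
ft_force: [2.7, 5.1, 0.8]
tool_pos: [0.605, 0.0436, 0.2309]
ft_force: [1.5, 5.7, 0.1]
ft_force: [1.7, 5.9, 1.2]
tool_pos: [0.6049, 0.0434, 0.2309]
ft_force: [2.4, 8.1, 0.4]
ft_force: [3.2, 8.7, 0.5]
```

Contact with the collar: about 3 N above the drag force. Add a touch more, hold, then start pressing the knob.

```bash
python3 -m creep '[{"slide":[-0.0003,-0.0012,0],"rot":[0,0,0],"grip":0.2},{"slide":[-0.0003,-0.0012,0],"rot":[0,0,0],"grip":0.2},{"slide":[-0.0003,-0.0012,0],"rot":[0,0,0],"grip":0.2},{"slide":[-0.0003,-0.0012,0],"rot":[0,0,0],"grip":0.2}]'| grep -E 'pos|ft'
python3 -m creep '[{"slide":[0,0,-0.003],"rot":[0,0,0],"grip":0.2},{"slide":[0,0,-0.006],"rot":[0,0,0],"grip":0.2},{"slide":[0,0,-0.006],"rot":[0,0,0],"grip":0.2}]'| grep -E 'pos|ft'
```

```text
tool_pos: [0.6049, 0.0433, 0.231]
ft_force: [3.3, 9.7, -0.2]
tool_pos: [0.6049, 0.0433, 0.2308]
ft_force: [-1.3, 9.9, 12.0]
```

```bash
for k in 1 2; do python3 -m creep '[{"slide":[0,0,-0.003],"rot":[0,0,0],"grip":0.2},{"slide":[0,0,-0.006],"rot":[0,0,0],"grip":0.2},{"slide":[0,0,-0.006],"rot":[0,0,0],"grip":0.2}]'| grep -E 'pos|ft'; done
```

```text
tool_pos: [0.6049, 0.0433, 0.2293]
ft_force: [0.9, 9.7, 7.0]
tool_pos: [0.6048, 0.0433, 0.2273]
ft_force: [3.7, 9.5, -2.1]
```

```bash
for k in 1 2; do python3 -m creep '[{"slide":[0,0,-0.003],"rot":[0,0,0],"grip":0.2},{"slide":[0,0,-0.006],"rot":[0,0,0],"grip":0.2},{"slide":[0,0,-0.006],"rot":[0,0,0],"grip":0.2}]'| grep -E 'pos|ft'; done
```

```text
tool_pos: [0.6047, 0.0432, 0.2256]
ft_force: [4.4, 9.6, -3.7]
tool_pos: [0.6048, 0.0432, 0.2251]
ft_force: [1.3, 7.9, 2.3]
```

```bash
python3 -m creep '[{"slide":[0,0,-0.003],"rot":[0,0,0],"grip":0.2},{"slide":[0,0,-0.003],"rot":[0,0,0],"grip":0.2},{"slide":[0,0,-0.003],"rot":[0,0,0],"grip":0.2}]'| grep -E 'pos|ft'
python3 - <<'E'
from h import *
i,W=snap('wrist','w8.png'); cv2.imwrite('pics/w8c.png',i)
E
```

```text
tool_pos: [0.6048, 0.0431, 0.2249]
ft_force: [-0.6, 8.4, 6.5]
```

View pics/w8c.png

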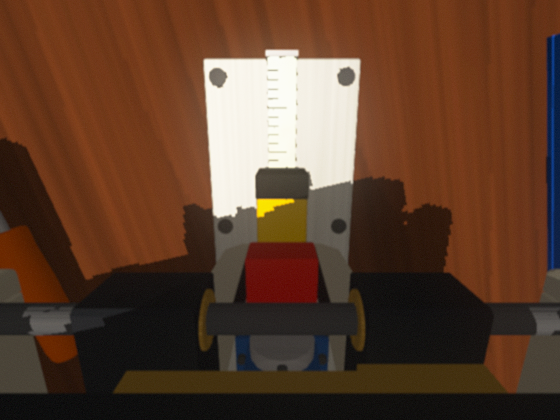

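The hook sits on the edge at (282,52), the ruler is square, and the knob has bottomed (z down 6 mm, force rising). Release and lift straight up.

```bash
python3 -m creep '[{"slide":[0,0,0],"rot":[0,0,0],"grip":0.5},{"slide":[0,0,0],"rot":[0,0,0],"grip":0.6},{"slide":[0,0,0],"rot":[0,0,0],"grip":0.6},{"slide":[0,0,0],"rot":[0,0,0],"grip":0.6},{"slide":[0,0,0],"rot":[0,0,0],"grip":0.6}]'
python3 -m creep '[{"slide":[0,0,0.05],"rot":[0,0,0],"grip":0.6},{"slide":[0,0,0.15],"rot":[0,0,0],"grip":0.6},{"slide":[0,0,0.3],"rot":[0,0,0],"grip":0.6},{"slide":[0,0,0.5],"rot":[0,0,0],"grip":0.6},{"slide":[0,0,0.6],"rot":[0,0,0],"grip":0.6},{"slide":[0,0,0.6],"rot":[0,0,0],"grip":0.6},{"slide":[0,0,0.6],"rot":[0,0,0],"grip":0.6}]'|grep pos
python3 - <<'E'
from h import *
i,W=snap('wrist'); z=W[...,2];X=np.where(np.isnan(W),9,W)
j,_=snap('side'); cv2.imwrite('pics/end.png',np.hstack([cv2.resize(i,(400,300)),cv2.resize(j[170:310,180:366],(400,300),interpolation=cv2.INTER_CUBIC)]))
u=np.array([.2300,.9732]);n=np.array([-u[1],u[0]]);e=np.array([.6304,.1530])
s=(X[...,:2]-e)@u; t=(X[...,:2]-e)@n
pl=(abs(z-.0155)<.003)&(abs(s)<.05)&(abs(abs(t)-.03)<.01)
m=(z>.018)&(z<.09)&(abs(t-.0015)<.012)&(s<.04)&(s>-.15)
c=m&(z>.038)&(z<.048);k=(z>.05)&(z<.085)&(abs(t)<.025)&(s>-.135)&(s<-.08)
print('edge',s[pl].max(),'hook outer',s[m].max(),'case front',s[c].max(),'case z',np.median(z[c]),'knob z',np.median(z[k]),s[k].mean(),t[k].mean())
r=cv2.minAreaRect((X[...,:2][c]*1000).astype(np.float32));print(r)
E
```

```text
time_s: 12.97
tool_pos: [0.6046, 0.0424, 0.2241]
ee_rot: [[0.231, 0.973, -0.001], [0.973, -0.231, -0.0], [-0.0, -0.0, -1.0]]
ft_force: [-0.8, -0.4, -0.1]
opening: 0.599
finger_force: 0.0
tool_pos: [0.6047, 0.0426, 0.3459]
edge -0.0002478954276233445 hook outer 0.002564698679274255 case front -0.061897954594918106 case z 0.04336936539617897 knob z 0.06940875300858151 -0.11010762554529348 -0.00011973180170543084
((604.8613891601562, 50.170387268066406), (88.18477630615234, 23.801830291748047), 77.22142028808594)
```

View pics/end.png

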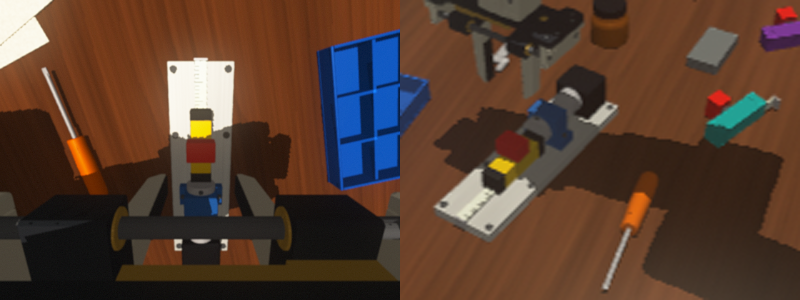

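The ruler stands square at the collar, hook on the edge. The knob top is 26 mm above the case top instead of 32, so it is down. Handing in.

```bash
python3 -c "
from station import *
print(job_done())"
```

```text
the job is handed in; nothing more can be done
None
```

The ruler is left standing locked, hook on the plate's free end and heel against the collar, and the collar's front measures about 162 mm from the free end; the job is handed in, but no verdict was returned.

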